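Close the filter housing with its slotted cover and wing nut

TASK

Close the open filter housing: set its loose slotted cover down over the wing nut on the centre stud so that it lies fully home on the rim, then turn the wing nut clockwise until it is snug on the cover. Let go of everything, and leave the sample pots standing.

Things in the scene. Friction and masses are not known exactly. Their poses are not given: they have to be found in the camera images.
- housing: Oblong grey filter housing, open on top, on a 150 x 66 x 6 mm steel foot bolted to the worktop. Origin: centre of the underside; x = its long axis, z up. Walls 90 mm (x) by 46 mm (y) outside, rim 46 mm above the worktop, white filter inside. In its centre an upright threaded stud, 8 mm thick, carries the steel wing nut, which is never taken off.
- rim (a point): Centre of the housing's opening, on the stud's axis, 46 mm above the worktop.
- nut: Point on the stud's axis at the wing nut's underside, 54 mm above the worktop at joint value 0; moves up and down with the nut, does not turn; axes as the housing's. The nut: hub 16 mm wide, 10 mm high; two upright wings, together 40 mm long, 9 mm thick, up to 26 mm above the underside. Pinch the wings' flat faces in the upper 14 mm, where they stand apart with the stud's end between.
- nut_top (a point): Centre of the nut's top, on the stud's axis, 26 mm above its underside; turns with the nut, x along the wings.
- wing_nut (a joint): Turn of the wing nut in rad, growing clockwise from above (tightening). Wings' heading = housing yaw minus this value; starts within 0.12 of 0 (wings along the housing). Sinks 1 mm per rad; friction 0.03 N m, stays where left. With the cover seated the wings meet its top at 4.7 (3/4 turn, across the slot), tighten from there, snug from about 5.0, and stop hard at 5.6, also fine.
- cover: Loose steel lid, 100 (x) x 56 (y) x 15 mm, 0.16 kg, right way up. Origin: centre of the skirt's lower edge; x = long axis, z up. Plate 3 mm thick; skirt inside 94 x 50 mm, 2 mm clear all round the housing. A slot 48 (x) x 20 mm in the middle passes the nut when its wings lie along it. Either way round fits. Grip across the 56 mm. Seated, its origin is 34 mm and its top 49 mm above the worktop.
- sample_pot_0: Sample pot with screw lid, 50 mm wide, 66 mm high, standing on the worktop; origin: centre of its underside. To be left standing.
- sample_pot_2: Second sample pot, same size. To be left standing.
Mind the look-alikes: they are no part of the job. Leave any blue, pink or purple look-alike of the cover alone.

How it is judged:
By the outcome, as a careful person would: the job done as asked, in the order asked, and still so for the second after the job is handed in, with the robot touching nothing.
It also fails if it takes over 67 s, if anything falls off the work surface, if the arm or the gripper's body presses on something with over 40 N, if the wrist force passes 120 N, or if a joint passes its speed limit or range.

ROBOT

A 6-joint arm with a two-finger parallel gripper is mounted at the origin on a cart in front of the work surface, level with it; the furniture and walls round the work are solid. World frame = base frame: x ahead of the robot, y to its left, z up, the work surface at z = 0. Lengths are in m, angles in degrees, forces in N, time in s.
With the tool pointing down it reaches from about 0.375 to 0.9 m from the base axis. Payload 3.1 kg.
Tool frame: the origin (TCP) lies on the centre line of the jaws, within the pads' length; the fingertips stand 17 mm ahead of it and the grasp point (between the pads) lies 2 mm behind it; y points along the fingers, x is the direction in which the jaws open and shut, and the axes are right-handed (so a half turn about y gives the same grasp; the last joint's range is limited). The gripper opens to 87 mm and grips with 3 to 60 N. Pads are 19 mm wide; open, the fingers measure 117 mm over their backs; the gripper's body (75 mm by 190 mm) begins 51 mm behind the grasp point.
Start: joints at [-74.456, 30.224, 82.088, -0, 67.689, -10.227], TCP at [0.272, -0.563, 0.24] pointing down, gripper open.
Joint ranges: [-176.69, 176.69], [-43.24, 126.21], [12.49, 139.97], [-82, 262], [0, 151.66], [-163.58, 163.58]. Speed limits (degrees/s): [159.86, 159.86, 180, 180, 180, 180].

INTERFACE

Orientations are given as a 3x3 rotation matrix whose columns are the frame's x, y, z axes.
In Python, from rig import read_state, capture, camera_info, hand_in, trace, tip_of gives the robot as it stands.
- The arm moves only by the tool jog_arm, never from a script. Its argument "steps" is a list of rows, each an object with "fingers": the opening in per cent of the stroke, from 0 (shut) to 100 (fully open); "delta_pos": the shift along the world's x, y, z in mm, a list of three; "turn": the turn about the world's z in degrees. A call has 1 to 20 rows; each row is the pose to reach, as a shift and turn from the pose commanded when the call began; what a row does not reach only later rows make up. A row lasts 1/12 s, in which the tool goes at most 41.7 mm and 7.16 degrees, less where a joint would pass 70% of its speed; a pose out of reach is approached as far as the arm can. A call with a gripper value outside its range is refused whole. The fingers move at their own pace and stop on an object; the grip force is fixed at half the most. Time passes only in rows, so rows that repeat a pose let the fingers close. It gives the time, the measured TCP pose, the force and the opening at its end, in the units of the state.
- read_state(): the state, without advancing time (a new reading comes with each control period).
- capture(name): name is "scene" or "top" or "wrist"; returns the picture (384x512x3 uint8, red, green, blue); there is no depth.
- camera_info(name): a dict with "fov_y" (degrees; the focal length in pixels is half the picture's height over the tangent of half this angle, whatever the lens; pixels are square), "cx", "cy" (the principal point, pixels), "view" (4x4, takes a point from world to camera coordinates); the wrist camera has in their place "tool_from_camera" (4x4, takes a point from camera to tool coordinates, whose origin is the TCP and whose axes are the tool frame's). Camera axes: x right, y down, z forward; pixel columns grow to the right and rows downward; lengths in m; the calibration is good to about 2 mm. A picture is of the moment at which its call begins: read the wrist's pose just before it. camera_info takes no time and is no camera call.
- hand_in(): hands the job in, once; it reports no verdict.
Trained networks look in the newest picture that a camera, given by its name, has taken for a name from the list of things; names that differ only in an ending like _2 or _b are one class to them, and where a whole thing is asked for, a point or a joint stands for the part that bears it (a point fixed in the world has none). Each returns a list of dicts, best first, with "confidence" (0 to 1); they miss things now and then, are a little off and sometimes report something else, mostly with a low value. They report only what shows in the picture. A call takes as long as a camera call. They do not tell look-alikes from the thing itself.
- trace(target, camera): "mask" (384x512 bool, what is visible of it).
- tip_of(target, camera): "position" ([x, y, z] in m, in world coordinates, good to about 4 mm: a listed point, or the origin of a listed thing).
The state is a dict: "time_s": time; "joint_positions": joint angles; "qvel": joint speeds; "tau": joint torques, N m; "position": TCP position; "tcp_rot": TCP orientation; "force": force on the tool from outside, world axes, zero at the start; "moment": the same for the moment, N m; "opening": opening from 0.0 (shut) to 1.0 (fully open).
Only numpy, scipy, OpenCV 4.12 (cv2) and the standard library are available. Lean on these libraries where they do the work, as an engineer would, in place of code of your own. Each camera call takes 0.05 s, during which the arm holds its last target.

## Working session

There is one attempt and no reset: what is moved stays moved. The work goes in short steps, Python scripts to look and compute and a tool call to move; the robot and the scene stay as the last step left them, time stands still between calls to the robot, and variables do not carry over. Pictures are saved under pics/ and viewed, and the job is handed in when it is done.

Besides the shell and the picture viewer there is one more tool, called after "Emit:" in YAML: its name, and indented under it one key for each argument. jog_arm: Moves the arm, as the interface text tells. Its arguments: {"type":"object","properties":{"steps":{"type":"array","items":{"type":"object","properties":{"fingers":{"type":"number"},"delta_pos":{"type":"array","items":{"type":"number"}},"turn":{"type":"number"}}}}},"required":["steps"]}

```bash
mkdir -p pics; ls
python3 - <<'E'
from rig import *
import cv2,numpy as np
s=read_state();print(s['time_s'],s['position'],s['tcp_rot'],s['opening'])
for n in("scene","top"):
    im=capture(n);cv2.imwrite(f'pics/{n}0.png',im[...,::-1]);i=camera_info(n);print(n,i)
    for t in("cover","housing","nut","nut_top","rim","sample_pot_0"):
        print(t,[(d['confidence'],np.round(d['position'],3)) for d in tip_of(t,n)])
print(camera_info('wrist'),read_state()['time_s'])
E
```

```text
pics
0.0 [ 0.27157438 -0.5621281   0.23857324] [[ 4.34748221e-01 -5.63777006e-04  9.00551868e-01]
 [-9.00549470e-01  2.11880794e-03  4.34748390e-01]
 [-2.15319759e-03 -9.99997596e-01  4.13438897e-04]] 1.000987964823176
scene {'fov_y': 50.46305447621744, 'cx': 259.59801846204664, 'cy': 189.11736352698009, 'view': array([[-0.82508963, -0.56493582, -0.00863793,  0.46098959],
       [-0.30957869,  0.46482357, -0.82951798,  0.15319762],
       [ 0.47263954, -0.68175257, -0.5584132 ,  0.82985075],
       [ 0.        ,  0.        ,  0.        ,  1.        ]])}
cover [(0.93, array([ 0.52 , -0.044, -0.002])), (0.9, array([ 0.364, -0.167,  0.003])), (0.84, array([0.587, 0.412, 0.003])), (0.63, array([ 0.511, -0.19 , -0.002]))]
housing [(0.81, array([0.456, 0.278, 0.002]))]
nut [(0.66, array([0.456, 0.273, 0.053]))]
nut_top [(0.71, array([0.455, 0.271, 0.081]))]
rim []
sample_pot_0 [(0.78, array([0.632, 0.268, 0.   ])), (0.58, array([0.606, 0.076, 0.001]))]
top {'fov_y': 42.356739185604624, 'cx': 257.1019740385894, 'cy': 184.0912032455982, 'view': array([[-0.11424501, -0.99345107,  0.00174652, 
[... 503 characters left out ...]
op [(0.64, array([0.456, 0.273, 0.08 ])), (0.24, array([ 0.629,  0.271, -0.003]))]
rim [(0.68, array([0.457, 0.272, 0.044]))]
sample_pot_0 [(0.9, array([ 0.628,  0.27 , -0.001])), (0.62, array([0.602, 0.076, 0.001])), (0.61, array([0.453, 0.273, 0.042]))]
{'fov_y': 63.57743337307482, 'cx': 257.4624414900434, 'cy': 194.5925752053418, 'tool_from_camera': array([[ 9.99999880e-01, -2.27861724e-05, -4.88432666e-04,
         5.61344113e-04],
       [ 4.66085189e-04, -2.57560521e-01,  9.66262056e-01,
        -1.44357561e-01],
       [-1.47818386e-04, -9.66262168e-01, -2.57560479e-01,
         6.86512787e-02],
       [ 0.00000000e+00,  0.00000000e+00,  0.00000000e+00,
         1.00000000e+00]])} 0.7
```

View pics/scene0.png

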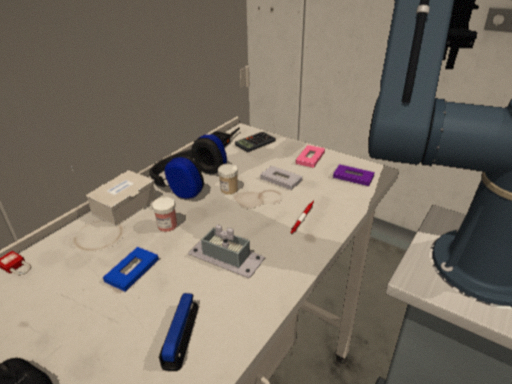

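View pics/top0.png

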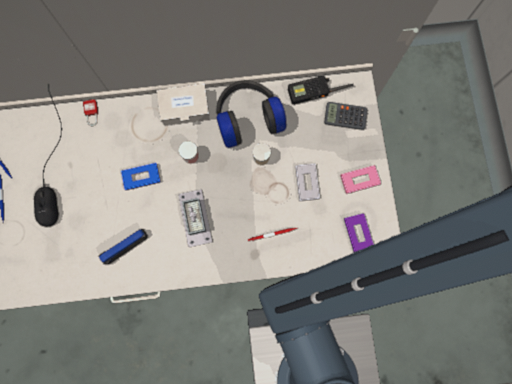

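The candidates for the cover in the top picture are grey (306,181), pink (361,179), purple (359,232) and blue (141,176). The steel one is the grey at (306,181), at about (0.519, -0.045). The housing is at (195,217). Next I'll check it in a close crop and measure yaws.

```bash
cat > h.py <<'E'
from rig import *
import cv2,numpy as np
def ray(n,uv,z,s=None):
    i=camera_info(n);f=192/np.tan(np.radians(i['fov_y']/2))
    uv=np.atleast_2d(uv).astype(float)
    d=np.c_[(uv[:,0]-i['cx'])/f,(uv[:,1]-i['cy'])/f,np.ones(len(uv))]
    if n=='wrist':
        T=np.array(i['tool_from_camera']);W=np.eye(4);W[:3,:3]=s['tcp_rot'];W[:3,3]=s['position'];M=W@T
    else: M=np.linalg.inv(np.array(i['view']))
    d=d@M[:3,:3].T;o=M[:3,3]
    return o+d*((z-o[2])/d[:,2])[:,None]
def proj(n,P,s=None):
    i=camera_info(n);f=192/np.tan(np.radians(i['fov_y']/2))
    if n=='wrist':
        T=np.array(i['tool_from_camera']);W=np.eye(4);W[:3,:3]=s['tcp_rot'];W[:3,3]=s['position'];V=np.linalg.inv(W@T)
    else: V=np.array(i['view'])
    p=np.atleast_2d(P)@V[:3,:3].T+V[:3,3]
    return np.c_[p[:,0]/p[:,2]*f+i['cx'],p[:,1]/p[:,2]*f+i['cy']]
def rect(n,mask,z,s=None):
    c,_=cv2.findContours(mask.astype(np.uint8),0,2);c=max(c,key=cv2.contourArea)[:,0]
    w=ray(n,c,z,s)[:,:2]
    (x,y),(a,b),t=cv2.minAreaRect((w*1000).astype(np.float32))
    if a<b:a,b,t=b,a,t+90
    return round(x,1),round(y,1),round(a,1),round(b,1),round((t+90)%180-90,1)
def save(name,im,box=None,k=1):
    if box: im=im[box[1]:box[3],box[0]:box[2]]
    cv2.imwrite(f'pics/{name}.png',cv2.resize(im,None,fx=k,fy=k,interpolation=cv2.INTER_CUBIC)[...,::-1])
E
python3 - <<'E'
from h import *
im=capture('top')
save('c1',im,(270,140,400,260),5);save('h1',im,(165,180,230,250),8)
for d in trace('cover','top'): 
    v,u=np.nonzero(d['mask']);print('cover',d['confidence'],u.mean(),v.mean(),rect('top',d['mask'],.012))
for d in trace('housing','top'):
    v,u=np.nonzero(d['mask']);print('h',d['confidence'],u.mean(),v.mean(),rect('top',d['mask'],.006))
for d in trace('nut','top'):
    v,u=np.nonzero(d['mask']);print('n',d['confidence'],u.mean(),v.mean(),rect('top',d['mask'],.08))
im=capture('scene')
for d in trace('cover','scene'): 
    v,u=np.nonzero(d['mask']);print('cover',d['confidence'],u.mean(),v.mean(),rect('scene',d['mask'],.012))
E
```

```text
cover 0.86 306.684575389948 181.17677642980937 (518.6, -41.9, 97.0, 57.4, -1.8)
cover 0.86 360.2523961661342 179.93130990415335 (506.0, -189.3, 104.4, 58.5, -82.3)
cover 0.84 357.83677685950414 232.04545454545453 (362.9, -161.1, 89.3, 57.1, 8.4)
cover 0.72 141.0589928057554 176.3884892086331 (585.2, 412.9, 103.8, 61.4, -83.4)
h 0.94 195.3041880969875 218.33651726671565 (452.5, 274.8, 156.1, 68.4, 6.7)
n 0.64 192.72 215.56 (449.1, 272.1, 35.5, 11.0, 4.4)
cover 0.82 309.1381733021077 156.61826697892272 (505.7, -179.9, 125.9, 65.1, -80.1)
cover 0.81 353.1356209150327 174.98039215686273 (360.1, -152.9, 107.8, 80.3, 9.2)
cover 0.74 281.1840390879479 177.76872964169382 (514.5, -33.9, 117.6, 77.3, 0.2)
cover 0.7 130.2344890510949 269.5875912408759 (582.9, 418.4, 106.9, 66.9, -83.3)
```

View pics/c1.png

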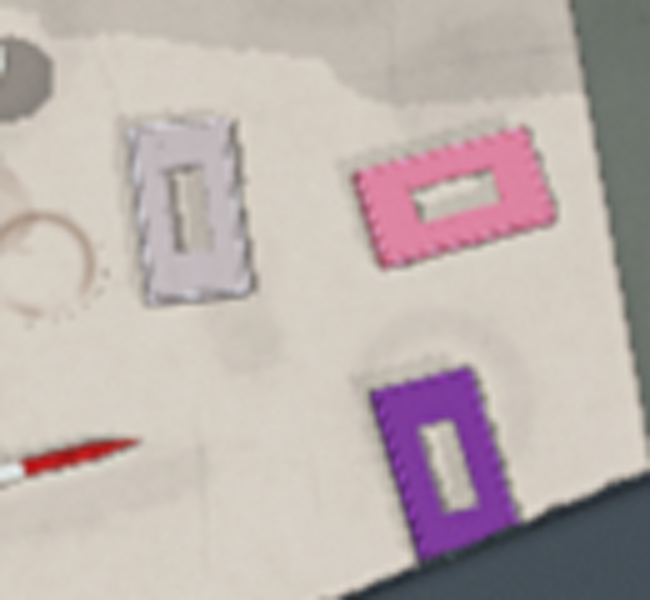

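View pics/h1.png

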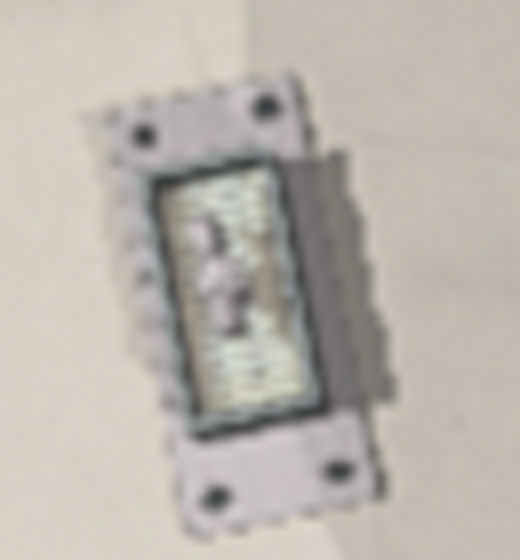

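The crop shows that the grey cover at (306,181) has a clear surround and its slot runs along the long side. Its yaw is about -2°. Now I'll move above it.

Emit:
jog_arm:
  steps:
    - {"fingers": 100, "delta_pos": [124, 260, 0], "turn": -13}
    - {"fingers": 100, "delta_pos": [248, 517, -40], "turn": -27}
    - {"fingers": 100, "delta_pos": [248, 517, -40], "turn": -27}
    - {"fingers": 100, "delta_pos": [248, 517, -40], "turn": -27}
    - {"fingers": 100, "delta_pos": [248, 517, -40], "turn": -27}
    - {"fingers": 100, "delta_pos": [248, 517, -40], "turn": -27}
    - {"fingers": 100, "delta_pos": [248, 517, -40], "turn": -27}
    - {"fingers": 100, "delta_pos": [248, 517, -40], "turn": -27}
    - {"fingers": 100, "delta_pos": [248, 517, -40], "turn": -27}
    - {"fingers": 100, "delta_pos": [248, 517, -40], "turn": -27}
    - {"fingers": 100, "delta_pos": [248, 517, -40], "turn": -27}
    - {"fingers": 100, "delta_pos": [248, 517, -40], "turn": -27}
    - {"fingers": 100, "delta_pos": [248, 517, -40], "turn": -27}
    - {"fingers": 100, "delta_pos": [248, 517, -40], "turn": -27}
    - {"fingers": 100, "delta_pos": [248, 517, -40], "turn": -27}
    - {"fingers": 100, "delta_pos": [248, 517, -40], "turn": -27}
    - {"fingers": 100, "delta_pos": [248, 517, -40], "turn": -27}
    - {"fingers": 100, "delta_pos": [248, 517, -40], "turn": -27}

```text
time_s: 2.5
position: [0.5194, -0.0469, 0.1996]
tcp_rot: [[-0.023, -0.0, 1.0], [-1.0, -0.0, -0.023], [0.0, -1.0, -0.0]]
force: [0.2, -0.1, -0.4]
opening: 1.002
```

Run:
```python
from h import *
s=read_state();print(s['time_s'],s['position'],np.degrees(np.arctan2(s['tcp_rot'][1][0],s['tcp_rot'][0][0])),s['joint_positions'],s['force'])
im=capture('wrist');save('w1',im)
for d in trace('cover','wrist'): 
    v,u=np.nonzero(d['mask']);print('cover',d['confidence'],u.mean(),v.mean(),rect('wrist',d['mask'],.015,s))
print([(d['confidence'],np.round(d['position'],4)) for d in tip_of('cover','wrist')])
```

```text
2.5 [ 0.51944066 -0.04689401  0.19963527] -91.30670455985683 [-1.74350874e+01  2.54630882e+01  9.92798222e+01 -2.46769317e-02
  5.52597999e+01  7.38856813e+01] [ 0.21125977 -0.14744185 -0.4416638 ]
cover 0.9 339.24899598393574 292.1265060240964 (376.6, -142.4, 36.6, 25.4, -1.3)
cover 0.8 388.87597081666274 181.8795010590727 (510.5, -190.5, 104.0, 60.1, -80.7)
cover 0.62 254.9989310529129 176.3399251737039 (518.6, -45.8, 99.6, 56.7, -1.0)
[(0.75, array([ 0.3624, -0.1609, -0.0061])), (0.69, array([ 5.066e-01, -1.855e-01, -4.000e-04])), (0.6, array([ 0.523 , -0.0437, -0.001 ]))]
```

View pics/w1.png

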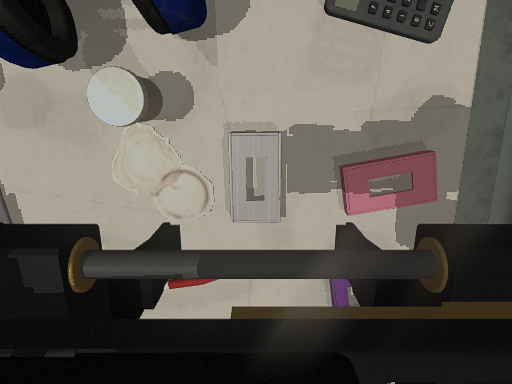

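The wrist view shows the steel cover at (255,176), measured 99.6 x 56.7 mm at (0.5186, -0.0458), yaw -1°. That agrees with the top camera. Now I'll descend and grip.

Emit:
jog_arm:
  steps:
    - {"fingers": 100, "delta_pos": [-1, 1, -40], "turn": 0}
    - {"fingers": 100, "delta_pos": [-1, 1, -80], "turn": 0}
    - {"fingers": 100, "delta_pos": [-1, 1, -120], "turn": 0}
    - {"fingers": 100, "delta_pos": [-1, 1, -150], "turn": 0}
    - {"fingers": 100, "delta_pos": [-1, 1, -165], "turn": 0}
    - {"fingers": 100, "delta_pos": [-1, 1, -175], "turn": 0}
    - {"fingers": 100, "delta_pos": [-1, 1, -179], "turn": 0}
    - {"fingers": 100, "delta_pos": [-1, 1, -179], "turn": 0}
    - {"fingers": 100, "delta_pos": [-1, 1, -179], "turn": 0}
    - {"fingers": 40, "delta_pos": [-1, 1, -179], "turn": 0}
    - {"fingers": 40, "delta_pos": [-1, 1, -179], "turn": 0}
    - {"fingers": 40, "delta_pos": [-1, 1, -179], "turn": 0}
    - {"fingers": 40, "delta_pos": [-1, 1, -179], "turn": 0}
    - {"fingers": 40, "delta_pos": [-1, 1, -179], "turn": 0}
    - {"fingers": 40, "delta_pos": [-1, 1, -179], "turn": 0}
    - {"fingers": 40, "delta_pos": [-1, 1, -179], "turn": 0}
    - {"fingers": 40, "delta_pos": [-1, 1, -179], "turn": 0}

```text
time_s: 4.07
position: [0.5189, -0.0448, 0.0208]
tcp_rot: [[-0.021, 0.0, 1.0], [-1.0, -0.0, -0.021], [0.0, -1.0, 0.0]]
force: [-1.6, 0.9, 3.7]
opening: 0.638
```

Emit:
jog_arm:
  steps:
    - {"fingers": 40, "delta_pos": [0, 0, 20], "turn": 0}
    - {"fingers": 40, "delta_pos": [0, 0, 50], "turn": 0}
    - {"fingers": 40, "delta_pos": [0, 0, 90], "turn": 0}
    - {"fingers": 40, "delta_pos": [0, 0, 130], "turn": 0}
    - {"fingers": 40, "delta_pos": [-10, 20, 160], "turn": 2}
    - {"fingers": 40, "delta_pos": [-20, 50, 180], "turn": 4}
    - {"fingers": 40, "delta_pos": [-35, 85, 180], "turn": 6}
    - {"fingers": 40, "delta_pos": [-50, 120, 180], "turn": 8}
    - {"fingers": 40, "delta_pos": [-60, 150, 180], "turn": 8}
    - {"fingers": 40, "delta_pos": [-63, 170, 180], "turn": 8}
    - {"fingers": 40, "delta_pos": [-63, 180, 180], "turn": 8}
    - {"fingers": 40, "delta_pos": [-63, 180, 180], "turn": 8}
    - {"fingers": 40, "delta_pos": [-63, 180, 180], "turn": 8}
    - {"fingers": 40, "delta_pos": [-63, 180, 180], "turn": 8}

```text
time_s: 5.23
position: [0.4564, 0.1342, 0.2003]
tcp_rot: [[0.117, 0.0, 0.993], [-0.993, -0.001, 0.117], [0.001, -1.0, -0.0]]
force: [-0.3, 0.0, -1.5]
opening: 0.636
```

Run:
```python
from h import *
s=read_state();print(s['time_s'],s['position'],np.degrees(np.arctan2(s['tcp_rot'][1][0],s['tcp_rot'][0][0])),s['joint_positions'],s['force'],s['opening'])
im=capture('wrist');save('w2',im)
for t,z in(('housing',.006),('nut',.08)):
  for d in trace(t,'wrist'): 
    v,u=np.nonzero(d['mask']);print(t,d['confidence'],u.mean(),v.mean(),rect('wrist',d['mask'],z,s))
for t in('housing','nut','nut_top','rim'):print(t,[(d['confidence'],np.round(d['position'],4)) for d in tip_of(t,'wrist')])
```

```text
5.2333 [0.45639797 0.13419353 0.20031958] -83.26954414623218 [ 2.91411699e+00  2.22219742e+01  1.05461658e+02 -4.58866238e-02
  5.23144581e+01  8.62117124e+01] [-0.34231544  0.00259441 -1.48160966] 0.636096633467712
housing 0.58 127.80775176678445 157.87345406360424 (454.2, 278.3, 149.6, 79.2, 6.0)
nut 0.97 106.36836158192091 172.4225988700565 (458.5, 265.0, 40.3, 21.8, 9.2)
nut 0.62 257.3969137364027 215.54895016443209 (448.5, 132.6, 98.3, 92.8, -82.7)
housing [(0.58, array([ 0.4568,  0.2743, -0.0034])), (0.29, array([ 0.6066,  0.0674, -0.0019]))]
nut [(0.78, array([0.4569, 0.2709, 0.0551]))]
nut_top [(0.79, array([0.4574, 0.2746, 0.0802]))]
rim [(0.87, array([0.4562, 0.274 , 0.0465]))]
```

View pics/w2.png

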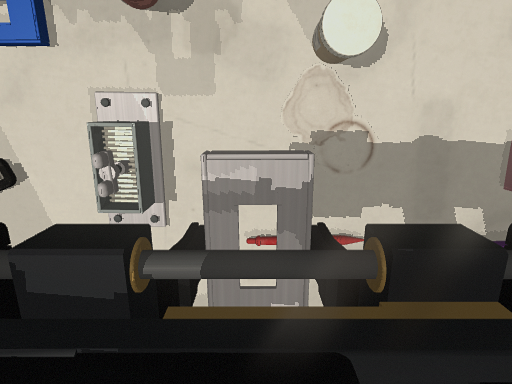

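```bash
cat > ov.py <<'E'
from h import *
def R(cx,cy,yaw,L,W,z):
    a=np.radians(yaw);c,s=np.cos(a),np.sin(a)
    q=np.array([[1,1],[-1,1],[-1,-1],[1,-1]])*[L/2,W/2]
    return np.c_[cx+c*q[:,0]-s*q[:,1],cy+s*q[:,0]+c*q[:,1],np.full(4,z)]
def draw(im,n,P,s,col,k,box):
    p=(proj(n,P,s)-[box[0],box[1]]+.5)*k
    cv2.polylines(im,[np.round(p*16).astype(int)],True,col,1,cv2.LINE_AA,4)
E
python3 - <<'E'
from ov import *
s=read_state();im=cv2.imread('pics/w2.png')
box=(75,80,180,240);k=5
o=cv2.resize(im[box[1]:box[3],box[0]:box[2]],None,fx=k,fy=k,interpolation=cv2.INTER_CUBIC)
r=o.copy()
x,y,a=.4565,.2735,6.7
draw(o,'wrist',R(x,y,a,.09,.046,.046),s,(0,0,255),k,box)
draw(o,'wrist',R(x,y,a,.15,.066,.006),s,(0,255,0),k,box)
draw(o,'wrist',R(x,y,a,.04,.009,.080),s,(255,0,0),k,box)
v=np.hstack([r,o]);cv2.imwrite('pics/ov1.png',cv2.resize(v,None,fx=.75,fy=.75,interpolation=cv2.INTER_AREA))
E
```

```text
(no output)
```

View pics/ov1.png

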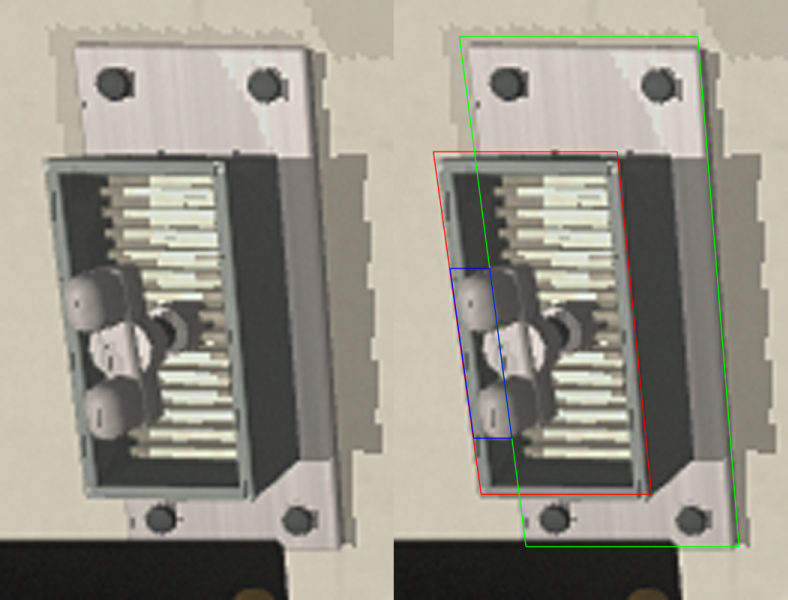

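Run:
```python
from ov import *
from scipy.optimize import least_squares
s=read_state()
px=lambda l:np.array(l)/3.75-.5+[75,80]
rim=px([[222,161],[45,159],[88,496],[254,497]]) # TL.. order below
foot=px([[76,44],[306,47],[340,548]])
def model(p):
    A=R(p[0],p[1],p[2],.09,.046,.046+p[3]);B=R(p[0],p[1],p[2],.15,.066,.006+p[3])
    return A,B
pr=lambda P:proj('wrist',P,s)
A,B=model([.4565,.2735,6.7,0]);print(pr(A),rim);print(pr(B),foot)
def match(P,Q): # nearest
    return np.array([Q[i]-P[np.argmin(((P-Q[i])**2).sum(1))] for i in range(len(Q))]).ravel()
for use in(0,1):
  f=lambda p:np.r_[match(pr(model(np.r_[p[:3],use*p[3]])[0]),rim),match(pr(model(np.r_[p[:3],use*p[3]])[1]),foot)]
  r=least_squares(f,[.4565,.2735,6.7,0],x_scale=[.001,.001,1,.001],diff_step=1e-4);print(r.x,np.abs(r.fun).round(1))
w=px([[85,300],[107,415]]);W=ray('wrist',w,.078,s);d=W[0]-W[1];print('wings',W.mean(0),np.degrees(np.arctan2(d[1],d[0])))
# cover in hand: edges
c=cv2.imread('pics/w2.png')[140:320,190:330];cv2.imwrite('pics/cv.png',cv2.resize(c,None,fx=4,fy=4,interpolation=cv2.INTER_CUBIC)[:600])
```

```text
[[ 84.95415195 119.84806089]
 [ 97.7103151  211.23658882]
 [143.132703   211.23253917]
 [134.00267142 119.84590636]] [[133.7        122.43333333]
 [ 86.5        121.9       ]
 [ 97.96666667 211.76666667]
 [142.23333333 212.03333333]]
[[ 91.89942835  89.16896473]
 [109.67625878 225.16112646]
 [166.4540256  225.15567311]
 [155.5050477   89.16713648]] [[ 94.76666667  91.23333333]
 [156.1         92.03333333]
 [165.16666667 225.63333333]]
[0.45483927 0.27326907 5.86938    0.        ] [1.3 0.4 0.6 0.6 0.7 0.7 0.5 1.1 1.6 0.8 0.7 0.7 0.5 1.3]
[ 4.53942233e-01  2.75583581e-01  5.90999245e+00 -5.59723283e-03] [1.  0.1 0.1 0.1 0.2 0.4 0.2 0.1 1.2 0.2 0.  0.3 0.1 0. ]
wings [0.45533639 0.27248004 0.078     ] 9.964350994400569
```

View pics/cv.png

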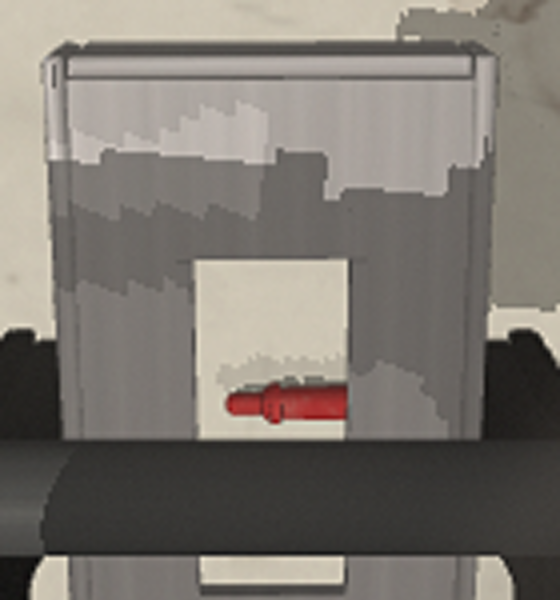

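Run:
```python
from ov import *
s=read_state()
z=s['position'][2]-.0208+.015
q=np.array([[194,262],[348,260],[346,585],[200,583],[64,80],[478,80]])/4-.375+[190,140]
W=ray('wrist',q,z,s)
Rm=np.array(s['tcp_rot']);T=(W-s['position'])@Rm
print((T*1000).round(1))
print('slot centre world',W[:4].mean(0),'tcp',s['position'])
e=W[1]-W[0];print(np.degrees(np.arctan2(-e[0],e[1])))
e=W[0]-W[3];print('side yaw',np.degrees(np.arctan2(e[1],e[0])));e=W[1]-W[2];print(np.degrees(np.arctan2(e[1],e[0])))
```

```text
[[ -8.9   5.8  23.3]
 [ 10.6   5.8  23.6]
 [ 11.1   5.8 -22.6]
 [ -8.8   5.8 -22.3]
 [-24.3   5.8  46.5]
 [ 26.1   5.8  46.5]]
slot centre world [0.45657237 0.13369456 0.19469206] tcp [0.45593297 0.13461029 0.20049206]
-172.52819987111468
side yaw 6.801482598561986
7.273388392342401
```

Emit:
jog_arm:
  steps:
    - {"fingers": 40, "delta_pos": [-1, 30, 0], "turn": 0}
    - {"fingers": 40, "delta_pos": [-1, 60, 0], "turn": 0}
    - {"fingers": 40, "delta_pos": [-1, 90, 0], "turn": 0}
    - {"fingers": 40, "delta_pos": [-1, 120, 0], "turn": 0}
    - {"fingers": 40, "delta_pos": [-1, 140, -20], "turn": -0.5}
    - {"fingers": 40, "delta_pos": [-1, 140, -50], "turn": -0.5}
    - {"fingers": 40, "delta_pos": [-1, 140, -75], "turn": -0.5}
    - {"fingers": 40, "delta_pos": [-1, 140, -85], "turn": -0.5}
    - {"fingers": 40, "delta_pos": [-1, 140, -85], "turn": -0.5}
    - {"fingers": 40, "delta_pos": [-1, 140, -85], "turn": -0.5}
    - {"fingers": 40, "delta_pos": [-1, 140, -85], "turn": -0.5}

```text
time_s: 6.5
position: [0.456, 0.2752, 0.1167]
tcp_rot: [[0.109, 0.003, 0.994], [-0.994, 0.001, 0.109], [-0.001, -1.0, 0.003]]
force: [0.1, 0.2, -2.7]
opening: 0.644
```

Run:
```python
from ov import *
s=read_state();print(s['time_s'],s['position'],np.degrees(np.arctan2(s['tcp_rot'][1][0],s['tcp_rot'][0][0])),s['joint_positions'],s['force'],s['opening'])
im=capture('wrist');save('w3',im);im=capture('scene');save('s3',im,(170,190,290,290),6);save('t3',capture('top'),(145,170,245,260),6)
```

```text
6.5 [0.45602719 0.27523449 0.11674044] -83.76945613304495 [1.90848067e+01 3.36270060e+01 1.01651010e+02 1.18908118e-04
 4.45681493e+01 1.02854223e+02] [ 0.10553182  0.22013461 -2.71230237] 0.6435162945669949
```

View pics/w3.png

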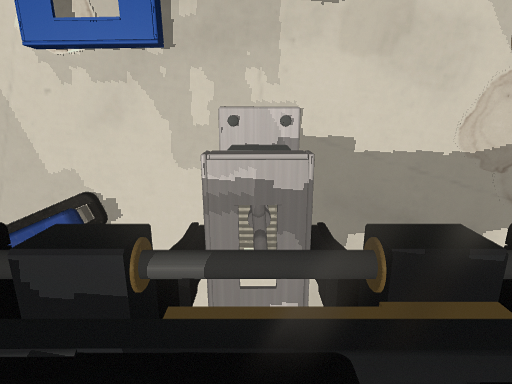

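View pics/s3.png

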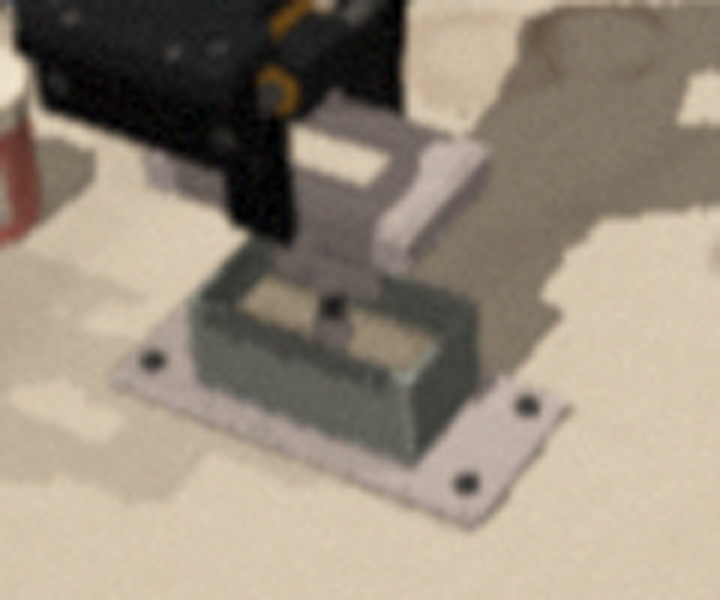

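Run:
```python
from ov import *
im=cv2.imread('pics/w3.png');c=im[95:300,190:330];cv2.imwrite('pics/w3z.png',cv2.resize(c,None,fx=4,fy=4,interpolation=cv2.INTER_CUBIC)[:600])
```

```text
(no output)
```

View pics/w3z.png

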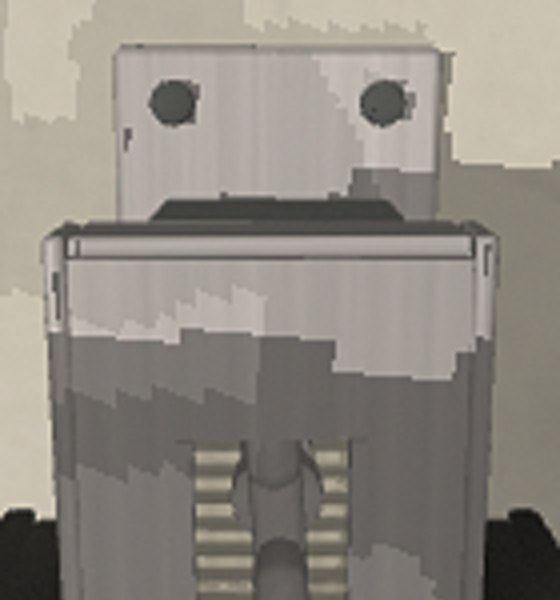

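View pics/t3.png

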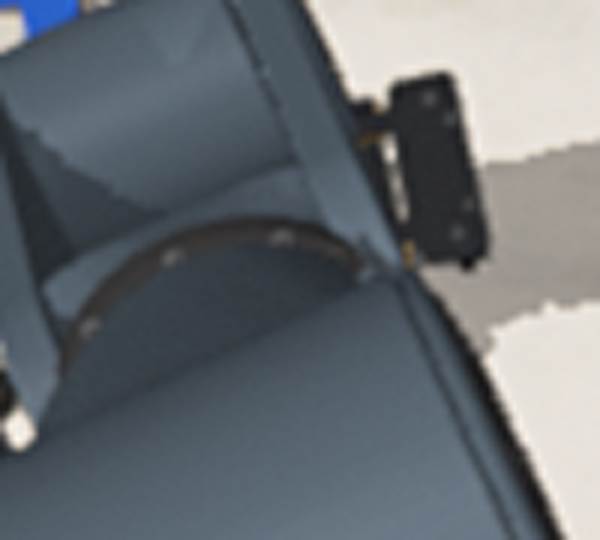

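Run:
```python
from ov import *
s=read_state()
def T(q,z):
    W=ray('wrist',np.array(q)/4-.375+[190,95],z,s);return ((W-s['position'])@np.array(s['tcp_rot'])*1000).round(1)
print('foot',T([[116,47],[437,50],[119,215],[436,215]],.006))
print('bolts',T([[174,102],[385,103]],.008))
zt=s['position'][2]-.0208+.015
print('plate',T([[66,259],[474,258],[194,440],[349,440]],zt))
print('wing',T([[250,440],[305,440]],.078))
```

```text
foot [[-29.9 111.2  73.2]
 [ 33.8 111.2  72.6]
 [-30.3 111.1  40. ]
 [ 34.7 111.1  40. ]]
bolts [[-18.4 109.2  62.6]
 [ 23.5 109.2  62.4]]
plate [[-24.1   6.   46.6]
 [ 25.6   5.9  46.7]
 [ -8.9   5.9  23.6]
 [ 10.7   5.9  23.6]]
wing [[-2.4 39.  13.6]
 [ 6.1 39.  13.6]]
```

The wrist zoom shows the wings inside the slot opening, with wing centre near col 259 and slot centre near col 258. Foot and cover share the same yaw. The cover needs about 0.9 mm towards -y. I'll lower it in stages.

Emit:
jog_arm:
  steps:
    - {"fingers": 40, "delta_pos": [0, -1, -10], "turn": 0}
    - {"fingers": 40, "delta_pos": [0, -1, -20], "turn": 0}
    - {"fingers": 40, "delta_pos": [0, -1, -30], "turn": 0}
    - {"fingers": 40, "delta_pos": [0, -1, -38], "turn": 0}
    - {"fingers": 40, "delta_pos": [0, -1, -44], "turn": 0}
    - {"fingers": 40, "delta_pos": [0, -1, -44], "turn": 0}
    - {"fingers": 40, "delta_pos": [0, -1, -44], "turn": 0}
    - {"fingers": 40, "delta_pos": [0, -1, -44], "turn": 0}

```text
time_s: 7.32
position: [0.4549, 0.2743, 0.0715]
tcp_rot: [[0.109, 0.0, 0.994], [-0.994, 0.0, 0.109], [-0.0, -1.0, 0.0]]
force: [-0.1, 0.5, -2.5]
opening: 0.641
```

Run:
```python
from ov import *
s=read_state();print(s['time_s'],s['position'],s['joint_positions'][5],s['force'],s['moment'],s['opening'])
im=capture('wrist');save('w4',im,(190,95,330,300),4);im=capture('scene');save('s4',im,(170,190,290,290),6)
```

```text
7.3167 [0.45493336 0.27429645 0.0714786 ] 102.74944665824385 [-0.14743027  0.54211378 -2.50499732] [ 0.01104276 -0.0046116   0.02034176] 0.6406996498941893
```

View pics/w4.png

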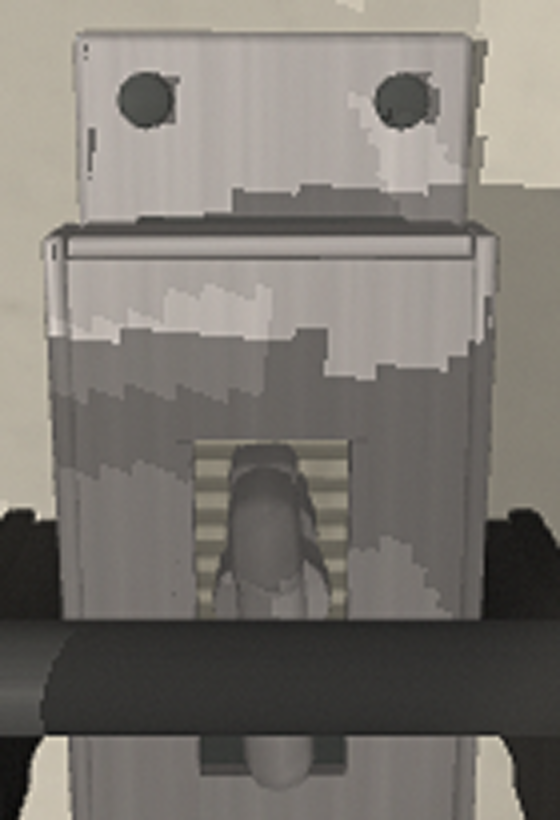

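View pics/s4.png

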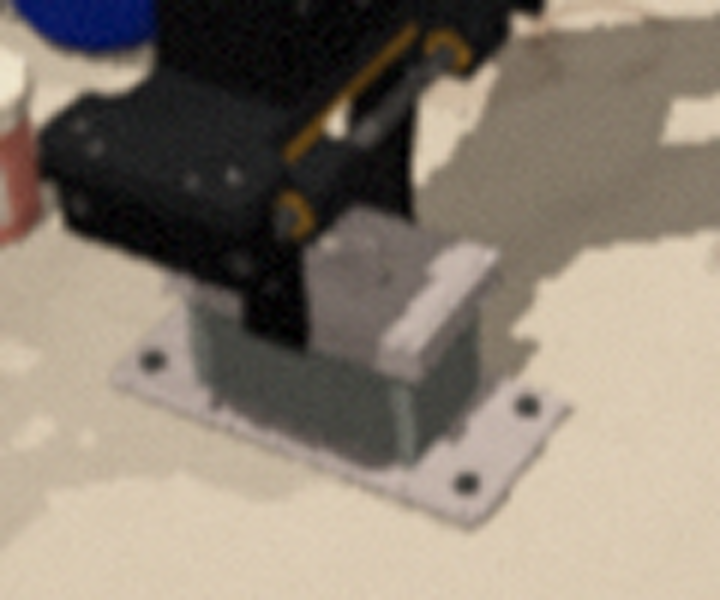

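Emit:
jog_arm:
  steps:
    - {"fingers": 40, "delta_pos": [0, 0, -4], "turn": 0}
    - {"fingers": 40, "delta_pos": [0, 0, -7], "turn": 0}
    - {"fingers": 40, "delta_pos": [0, 0, -10], "turn": 0}
    - {"fingers": 40, "delta_pos": [0, 0, -13], "turn": 0}
    - {"fingers": 40, "delta_pos": [0, 0, -15], "turn": 0}
    - {"fingers": 40, "delta_pos": [0, 0, -16], "turn": 0}
    - {"fingers": 40, "delta_pos": [0, 0, -16], "turn": 0}
    - {"fingers": 40, "delta_pos": [0, 0, -16], "turn": 0}

```text
time_s: 8.08
position: [0.4548, 0.2742, 0.0555]
tcp_rot: [[0.109, -0.0, 0.994], [-0.994, -0.0, 0.109], [0.0, -1.0, -0.0]]
force: [-0.2, 0.6, -2.5]
opening: 0.642
```

No contact so far, with the cover's lower edge at about 35 mm, so it's over the rim. Now down the last millimetre, release and rise.

Emit:
jog_arm:
  steps:
    - {"fingers": 40, "delta_pos": [0, 0, -1], "turn": 0}
    - {"fingers": 40, "delta_pos": [0, 0, -1], "turn": 0}
    - {"fingers": 85, "delta_pos": [0, 0, -1], "turn": 0}
    - {"fingers": 85, "delta_pos": [0, 0, -1], "turn": 0}
    - {"fingers": 85, "delta_pos": [0, 0, -1], "turn": 0}
    - {"fingers": 85, "delta_pos": [0, 0, -1], "turn": 0}
    - {"fingers": 85, "delta_pos": [0, 0, -1], "turn": 0}
    - {"fingers": 85, "delta_pos": [0, 0, 20], "turn": 0}
    - {"fingers": 85, "delta_pos": [0, 0, 45], "turn": 0}
    - {"fingers": 85, "delta_pos": [0, 0, 70], "turn": 0}
    - {"fingers": 85, "delta_pos": [0, 0, 90], "turn": 0}
    - {"fingers": 85, "delta_pos": [0, 0, 90], "turn": 0}
    - {"fingers": 85, "delta_pos": [0, 0, 90], "turn": 0}
    - {"fingers": 85, "delta_pos": [0, 0, 90], "turn": 0}

```text
time_s: 9.25
position: [0.4542, 0.274, 0.145]
tcp_rot: [[0.109, -0.001, 0.994], [-0.994, -0.0, 0.109], [0.0, -1.0, -0.001]]
force: [-0.4, -0.8, 0.2]
opening: 0.855
```

Run:
```python
from ov import *
s=read_state();print(s['time_s'],s['position'],s['joint_positions'],s['force'],s['opening'])
im=capture('wrist');save('w5',im,(150,80,370,300),3);
print([(d['confidence'],np.round(d['position'],4)) for d in tip_of('nut_top','wrist')])
print([(d['confidence'],np.round(d['position'],4)) for d in tip_of('cover','wrist')])
for d in trace('nut','wrist'):
    v,u=np.nonzero(d['mask']);print('n',d['confidence'],u.mean(),v.mean(),rect('wrist',d['mask'],.078,s))
im=capture('scene');save('s5',im,(170,190,290,290),6)
```

```text
9.25 [0.45415909 0.27396185 0.14499105] [ 1.90196433e+01  3.08834813e+01  1.00714590e+02 -4.05891007e-04
  4.84694099e+01  1.02748969e+02] [-0.37928154 -0.7851888   0.18807966] 0.8548807323419804
[(0.67, array([0.4532, 0.2719, 0.0835]))]
[(0.79, array([ 0.586 ,  0.4106, -0.0009])), (0.64, array([0.4565, 0.2772, 0.0329]))]
n 0.77 257.0024844720497 204.4944099378882 (458.5, 273.8, 43.2, 14.2, 5.8)
```

View pics/w5.png

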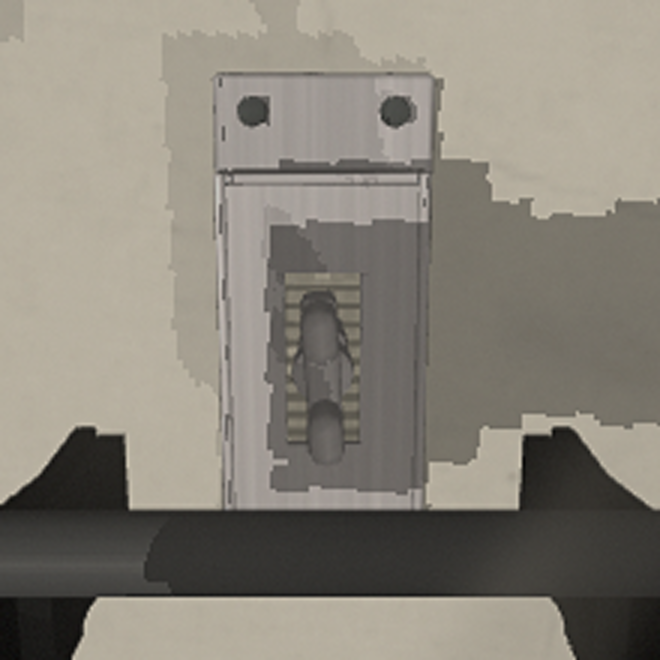

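View pics/s5.png

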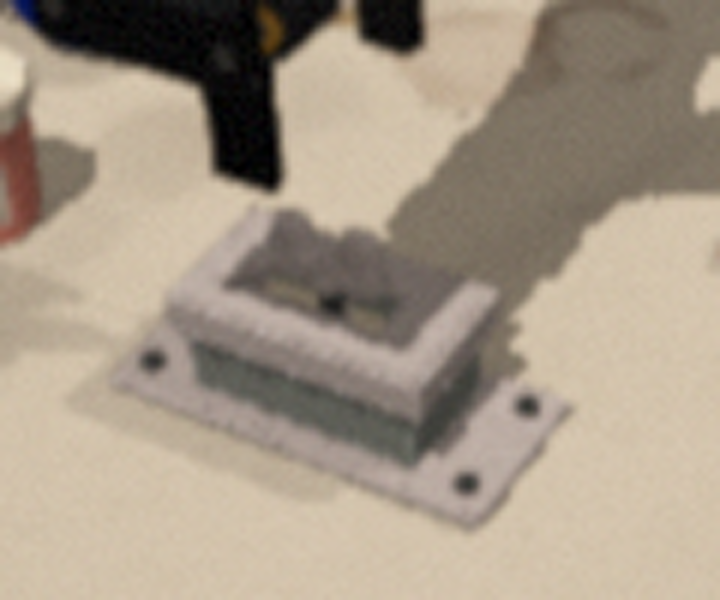

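The cover sits level all round in both pictures, and the wrist view shows the wings standing through the slot at crop (322,380). Joint 6 is at +103° and clockwise turning raises it, so I'll first turn the tool +180° for more range.

Emit:
jog_arm:
  steps:
    - {"fingers": 50, "delta_pos": [0, 0, 0], "turn": 7}
    - {"fingers": 50, "delta_pos": [0, 0, 0], "turn": 14}
    - {"fingers": 50, "delta_pos": [0, 0, 0], "turn": 21}
    - {"fingers": 50, "delta_pos": [0, 0, 0], "turn": 28}
    - {"fingers": 50, "delta_pos": [0, 0, 0], "turn": 35}
    - {"fingers": 50, "delta_pos": [0, 0, 0], "turn": 42}
    - {"fingers": 50, "delta_pos": [0, 0, 0], "turn": 49}
    - {"fingers": 50, "delta_pos": [0, 0, 0], "turn": 56}
    - {"fingers": 50, "delta_pos": [0, 0, 0], "turn": 63}
    - {"fingers": 50, "delta_pos": [0, 0, 0], "turn": 70}
    - {"fingers": 50, "delta_pos": [0, 0, 0], "turn": 77}
    - {"fingers": 50, "delta_pos": [0, 0, 0], "turn": 84}
    - {"fingers": 50, "delta_pos": [0, 0, 0], "turn": 91}
    - {"fingers": 50, "delta_pos": [0, 0, 0], "turn": 98}
    - {"fingers": 50, "delta_pos": [0, 0, 0], "turn": 105}
    - {"fingers": 50, "delta_pos": [0, 0, 0], "turn": 112}
    - {"fingers": 50, "delta_pos": [0, 0, 0], "turn": 119}
    - {"fingers": 50, "delta_pos": [0, 0, 0], "turn": 126}
    - {"fingers": 50, "delta_pos": [0, 0, 0], "turn": 133}
    - {"fingers": 50, "delta_pos": [0, 0, 0], "turn": 140}

```text
time_s: 11.17
position: [0.4545, 0.2741, 0.1449]
tcp_rot: [[0.55, -0.001, -0.835], [0.835, -0.0, 0.55], [-0.001, -1.0, 0.001]]
force: [-0.8, 0.9, 0.7]
opening: 0.496
```

Emit:
jog_arm:
  steps:
    - {"fingers": 50, "delta_pos": [0, 0, 0], "turn": 7}
    - {"fingers": 50, "delta_pos": [0, 0, 0], "turn": 14}
    - {"fingers": 50, "delta_pos": [0, 0, 0], "turn": 21}
    - {"fingers": 50, "delta_pos": [0, 0, 0], "turn": 28}
    - {"fingers": 50, "delta_pos": [0, 0, 0], "turn": 35}
    - {"fingers": 50, "delta_pos": [0, 0, 0], "turn": 40}
    - {"fingers": 50, "delta_pos": [0, 0, 0], "turn": 40}
    - {"fingers": 50, "delta_pos": [0, 0, 0], "turn": 40}
    - {"fingers": 50, "delta_pos": [0, 0, 0], "turn": 40}

```text
time_s: 11.92
position: [0.4546, 0.2741, 0.1452]
tcp_rot: [[-0.107, -0.001, -0.994], [0.994, -0.0, -0.107], [-0.0, -1.0, 0.001]]
force: [-0.5, -0.5, 0.0]
opening: 0.505
```

Run:
```python
from ov import *
s=read_state();print(s['time_s'],s['position'],s['joint_positions'],s['force'],s['opening'])
print(np.degrees(np.arctan2(s['tcp_rot'][1][0],s['tcp_rot'][0][0])))
im=capture('wrist');save('w6',im,(150,80,370,300),3);
print([(d['confidence'],np.round(d['position'],4)) for d in tip_of('nut_top','wrist')])
for d in trace('nut','wrist'):
    v,u=np.nonzero(d['mask']);print('n',d['confidence'],u.mean(),v.mean(),rect('wrist',d['mask'],.078,s))
```

```text
11.9167 [0.45464402 0.27414092 0.14519658] [ 1.90206137e+01  3.08857468e+01  1.00654961e+02  2.49408673e-04
  4.84963698e+01 -7.71340759e+01] [-0.50666204 -0.45544313  0.04632676] 0.5045880497422819
96.15452686637784
[]
n 0.69 257.6248477466504 209.10109622411693 (451.7, 272.6, 43.5, 14.3, 6.6)
```

View pics/w6.png

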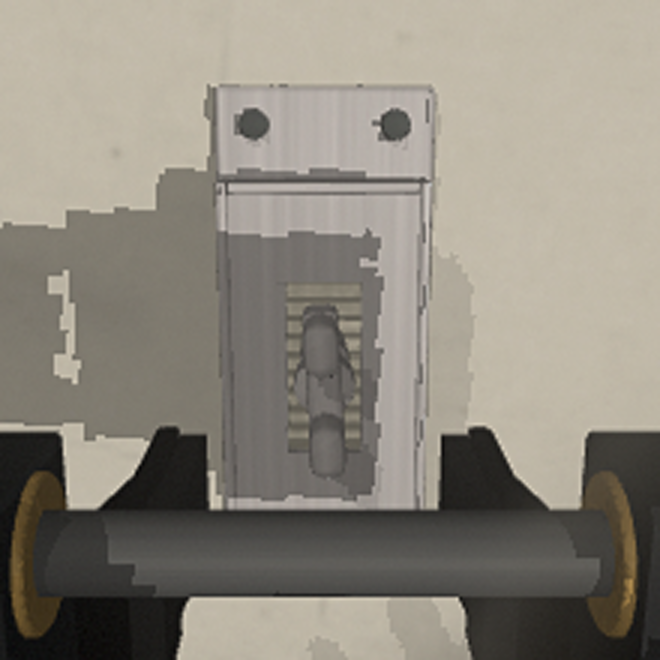

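Averaging the two opposite views cancels the camera bias and puts the stud at about (0.456, 0.274). The wings head about 3° more than the tool. Now I'll lower and pinch the wings.

Emit:
jog_arm:
  steps:
    - {"fingers": 40, "delta_pos": [1.5, 0, -20], "turn": 3}
    - {"fingers": 40, "delta_pos": [1.5, 0, -40], "turn": 3}
    - {"fingers": 40, "delta_pos": [1.5, 0, -52], "turn": 3}
    - {"fingers": 40, "delta_pos": [1.5, 0, -60], "turn": 3}
    - {"fingers": 40, "delta_pos": [1.5, 0, -61], "turn": 3}
    - {"fingers": 40, "delta_pos": [1.5, 0, -61], "turn": 3}
    - {"fingers": 0, "delta_pos": [1.5, 0, -61], "turn": 3}
    - {"fingers": 0, "delta_pos": [1.5, 0, -61], "turn": 3}
    - {"fingers": 0, "delta_pos": [1.5, 0, -61], "turn": 3}
    - {"fingers": 0, "delta_pos": [1.5, 0, -61], "turn": 3}
    - {"fingers": 0, "delta_pos": [1.5, 0, -61], "turn": 3}
    - {"fingers": 0, "delta_pos": [1.5, 0, -61], "turn": 3}
    - {"fingers": 0, "delta_pos": [1.5, 0, -61], "turn": 3}
    - {"fingers": 0, "delta_pos": [1.5, 0, -61], "turn": 3}
    - {"fingers": 0, "delta_pos": [1.5, 0, -61], "turn": 3}

```text
time_s: 13.32
position: [0.4565, 0.2745, 0.0849]
tcp_rot: [[-0.161, 0.001, -0.987], [0.987, 0.0, -0.161], [0.0, -1.0, -0.001]]
force: [-0.4, 1.5, 3.1]
opening: 0.095
```

Run:
```python
from ov import *
s=read_state();print(s['time_s'],s['position'],s['joint_positions'][5],s['force'],s['moment'],s['opening'])
im=capture('wrist');save('w7',im,(150,80,370,300),3);save('s7',capture('scene'),(150,170,290,290),5)
```

```text
13.3167 [0.45648693 0.27446068 0.08487516] -80.30128250507376 [-0.43820548  1.50972308  3.06287586] [ 0.374245   -0.03320204  0.01786518] 0.09473916769889079
```

View pics/w7.png

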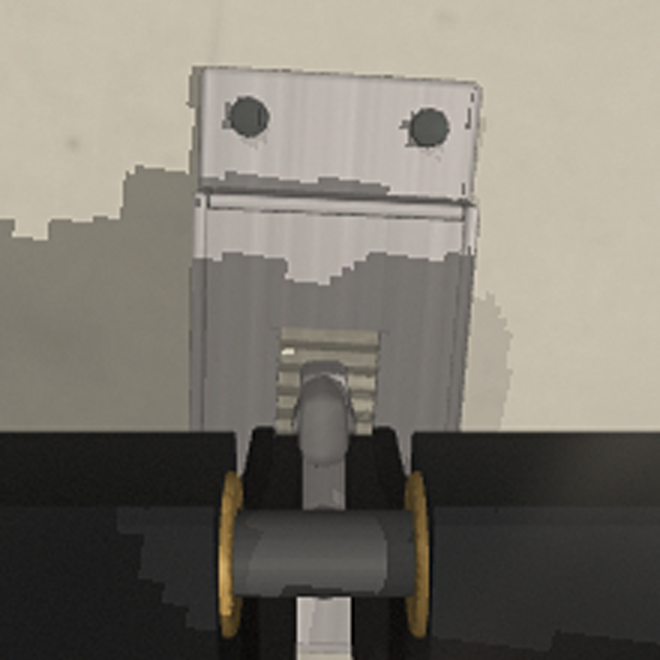

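View pics/s7.png

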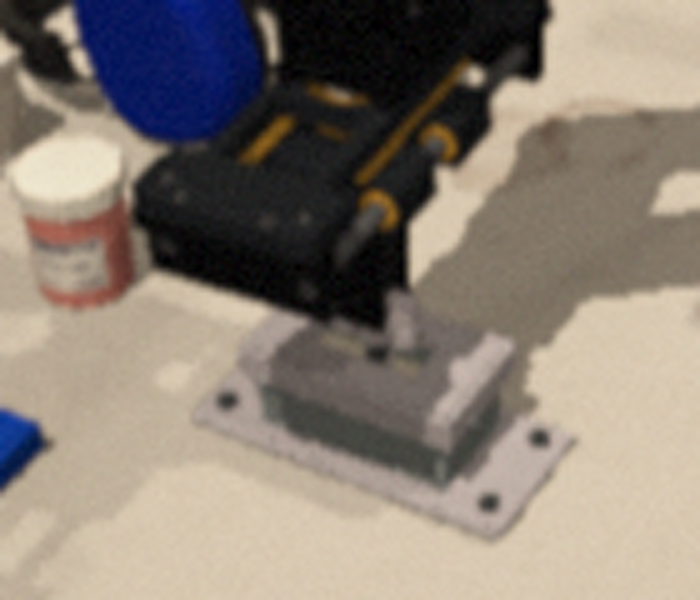

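The pinch is good, with an opening of about 8 mm on the wings. Turning clockwise and following the nut down.

Emit:
jog_arm:
  steps:
    - {"fingers": 0, "delta_pos": [0, 0, -0.1], "turn": -5}
    - {"fingers": 0, "delta_pos": [0, 0, -0.2], "turn": -11}
    - {"fingers": 0, "delta_pos": [0, 0, -0.3], "turn": -17}
    - {"fingers": 0, "delta_pos": [0, 0, -0.4], "turn": -23}
    - {"fingers": 0, "delta_pos": [0, 0, -0.5], "turn": -29}
    - {"fingers": 0, "delta_pos": [0, 0, -0.6], "turn": -35}
    - {"fingers": 0, "delta_pos": [0, 0, -0.7], "turn": -41}
    - {"fingers": 0, "delta_pos": [0, 0, -0.8], "turn": -47}
    - {"fingers": 0, "delta_pos": [0, 0, -0.9], "turn": -53}
    - {"fingers": 0, "delta_pos": [0, 0, -1.0], "turn": -59}
    - {"fingers": 0, "delta_pos": [0, 0, -1.1], "turn": -65}
    - {"fingers": 0, "delta_pos": [0, 0, -1.2], "turn": -70}
    - {"fingers": 0, "delta_pos": [0, 0, -1.3], "turn": -75}
    - {"fingers": 0, "delta_pos": [0, 0, -1.4], "turn": -80}
    - {"fingers": 0, "delta_pos": [0, 0, -1.4], "turn": -80}
    - {"fingers": 0, "delta_pos": [0, 0, -1.4], "turn": -80}

```text
time_s: 14.75
position: [0.4563, 0.2741, 0.0834]
tcp_rot: [[0.943, 0.0, -0.332], [0.332, -0.0, 0.943], [-0.0, -1.0, -0.0]]
force: [-0.3, 0.1, 5.6]
opening: 0.097
```

Run:
```python
from ov import *
s=read_state();print(s['time_s'],s['position'],s['joint_positions'][5],s['force'],s['moment'],s['opening'])
im=capture('wrist');save('w8',im,(130,80,390,300),3)
```

```text
14.75 [0.45626427 0.27405661 0.08341454] -0.4290196126057655 [-0.25846046  0.14611488  5.61400493] [-0.00883371  0.05608476  0.01126234] 0.09667743223540612
```

View pics/w8.png

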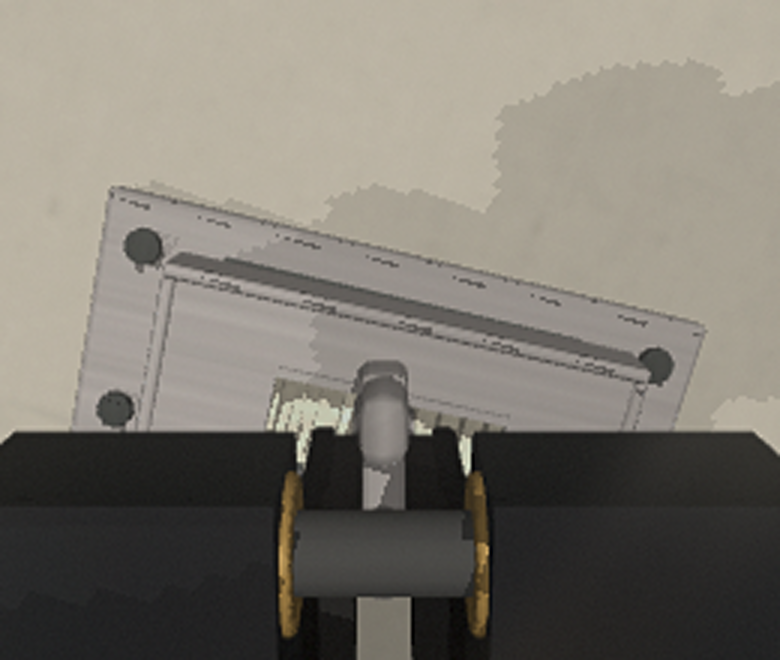

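The wings now stand across the slot and moved with the jaws. Continuing.

Emit:
jog_arm:
  steps:
    - {"fingers": 0, "delta_pos": [0, 0, 0], "turn": -5}
    - {"fingers": 0, "delta_pos": [0, 0, -0.1], "turn": -11}
    - {"fingers": 0, "delta_pos": [0, 0, -0.2], "turn": -17}
    - {"fingers": 0, "delta_pos": [0, 0, -0.3], "turn": -23}
    - {"fingers": 0, "delta_pos": [0, 0, -0.4], "turn": -29}
    - {"fingers": 0, "delta_pos": [0, 0, -0.5], "turn": -35}
    - {"fingers": 0, "delta_pos": [0, 0, -0.6], "turn": -41}
    - {"fingers": 0, "delta_pos": [0, 0, -0.7], "turn": -47}
    - {"fingers": 0, "delta_pos": [0, 0, -0.8], "turn": -53}
    - {"fingers": 0, "delta_pos": [0, 0, -0.9], "turn": -59}
    - {"fingers": 0, "delta_pos": [0, 0, -1.0], "turn": -65}
    - {"fingers": 0, "delta_pos": [0, 0, -1.1], "turn": -70}
    - {"fingers": 0, "delta_pos": [0, 0, -1.2], "turn": -70}
    - {"fingers": 0, "delta_pos": [0, 0, -1.2], "turn": -70}
    - {"fingers": 50, "delta_pos": [0, 0, -1.2], "turn": -70}
    - {"fingers": 50, "delta_pos": [0, 0, -1.2], "turn": -70}
    - {"fingers": 50, "delta_pos": [0, 0, -1.2], "turn": -70}
    - {"fingers": 50, "delta_pos": [0, 0, -1.2], "turn": -70}
    - {"fingers": 50, "delta_pos": [0, 0, 20], "turn": -70}
    - {"fingers": 50, "delta_pos": [0, 0, 45], "turn": -70}

```text
time_s: 16.47
position: [0.4546, 0.2734, 0.1267]
tcp_rot: [[0.633, -0.005, 0.774], [-0.774, -0.002, 0.633], [-0.002, -1.0, -0.006]]
force: [-0.1, -0.0, 0.7]
opening: 0.447
```

Emit:
jog_arm:
  steps:
    - {"fingers": 50, "delta_pos": [0, 0, 10], "turn": 7}
    - {"fingers": 50, "delta_pos": [0, 0, 15], "turn": 14}
    - {"fingers": 50, "delta_pos": [0, 0, 15], "turn": 21}
    - {"fingers": 50, "delta_pos": [0, 0, 15], "turn": 28}
    - {"fingers": 50, "delta_pos": [0, 0, 15], "turn": 35}
    - {"fingers": 50, "delta_pos": [0, 0, 15], "turn": 42}
    - {"fingers": 50, "delta_pos": [0, 0, 15], "turn": 49}
    - {"fingers": 50, "delta_pos": [0, 0, 15], "turn": 56}
    - {"fingers": 50, "delta_pos": [0, 0, 15], "turn": 63}
    - {"fingers": 50, "delta_pos": [0, 0, 15], "turn": 70}
    - {"fingers": 50, "delta_pos": [0, 0, 15], "turn": 77}
    - {"fingers": 50, "delta_pos": [0, 0, 15], "turn": 84}
    - {"fingers": 50, "delta_pos": [0, 0, 15], "turn": 91}
    - {"fingers": 50, "delta_pos": [0, 0, 15], "turn": 98}
    - {"fingers": 50, "delta_pos": [0, 0, 15], "turn": 105}
    - {"fingers": 50, "delta_pos": [0, 0, 15], "turn": 112}
    - {"fingers": 50, "delta_pos": [0, 0, 15], "turn": 119}
    - {"fingers": 50, "delta_pos": [0, 0, 15], "turn": 126}
    - {"fingers": 50, "delta_pos": [0, 0, 15], "turn": 133}
    - {"fingers": 50, "delta_pos": [0, 0, 15], "turn": 140}

```text
time_s: 18.13
position: [0.4561, 0.274, 0.1428]
tcp_rot: [[0.006, -0.001, -1.0], [1.0, -0.0, 0.006], [-0.0, -1.0, 0.001]]
force: [0.6, 0.3, 0.1]
opening: 0.501
```

Emit:
jog_arm:
  steps:
    - {"fingers": 50, "delta_pos": [0, 0, 0], "turn": 7}
    - {"fingers": 50, "delta_pos": [0, 0, 0], "turn": 14}
    - {"fingers": 50, "delta_pos": [0, 0, 0], "turn": 21}
    - {"fingers": 50, "delta_pos": [0, 0, 0], "turn": 28}
    - {"fingers": 50, "delta_pos": [0, 0, 0], "turn": 35}
    - {"fingers": 50, "delta_pos": [0, 0, 0], "turn": 40}
    - {"fingers": 50, "delta_pos": [0, 0, 0], "turn": 40}
    - {"fingers": 50, "delta_pos": [0, 0, 0], "turn": 40}
    - {"fingers": 50, "delta_pos": [0, 0, 0], "turn": 40}

```text
time_s: 18.88
position: [0.4562, 0.2741, 0.143]
tcp_rot: [[-0.632, -0.0, -0.775], [0.775, -0.0, -0.632], [0.0, -1.0, 0.0]]
force: [-0.3, -0.4, -0.1]
opening: 0.499
```

Run:
```python
from ov import *
s=read_state();print(s['time_s'],s['position'],s['joint_positions'][5],s['force'],s['moment'],s['opening'])
im=capture('wrist');save('w9',im,(130,80,390,300),3);save('s9',capture('scene'),(150,170,290,290),5)
```

```text
18.8833 [0.45617343 0.27412606 0.14298986] -110.20432095024759 [-0.25767389 -0.37770094 -0.12489732] [ 0.15685097 -0.08575254  0.09705326] 0.49932565290931374
```

View pics/w9.png

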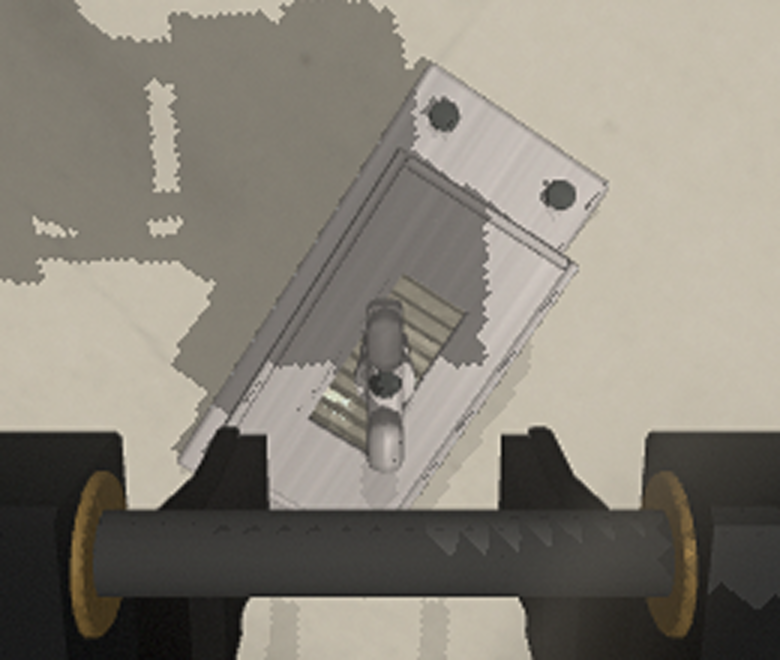

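View pics/s9.png

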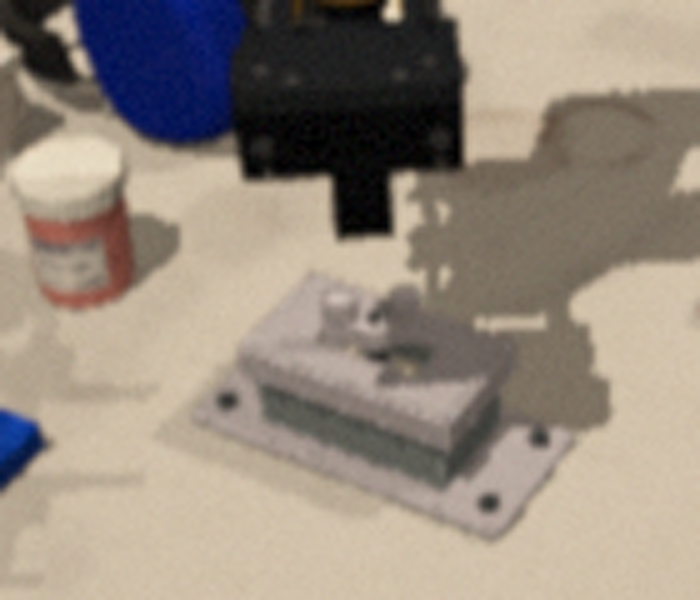

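Emit:
jog_arm:
  steps:
    - {"fingers": 40, "delta_pos": [0, 0, -20], "turn": 0}
    - {"fingers": 40, "delta_pos": [0, 0, -40], "turn": 0}
    - {"fingers": 40, "delta_pos": [0, 0, -52], "turn": 0}
    - {"fingers": 40, "delta_pos": [0, 0, -60], "turn": 0}
    - {"fingers": 40, "delta_pos": [0, 0, -61], "turn": 0}
    - {"fingers": 40, "delta_pos": [0, 0, -61], "turn": 0}
    - {"fingers": 0, "delta_pos": [0, 0, -61], "turn": 0}
    - {"fingers": 0, "delta_pos": [0, 0, -61], "turn": 0}
    - {"fingers": 0, "delta_pos": [0, 0, -61], "turn": 0}
    - {"fingers": 0, "delta_pos": [0, 0, -61], "turn": 0}
    - {"fingers": 0, "delta_pos": [0, 0, -61], "turn": 0}
    - {"fingers": 0, "delta_pos": [0, 0, -61], "turn": 0}
    - {"fingers": 0, "delta_pos": [0, 0, -61], "turn": 0}
    - {"fingers": 0, "delta_pos": [0, 0, -61], "turn": 0}
    - {"fingers": 0, "delta_pos": [0, 0, -61], "turn": 0}

```text
time_s: 20.23
position: [0.4563, 0.2745, 0.0825]
tcp_rot: [[-0.633, 0.0, -0.774], [0.774, 0.001, -0.633], [0.0, -1.0, -0.001]]
force: [-1.7, 2.3, 4.9]
opening: 0.095
```

Emit:
jog_arm:
  steps:
    - {"fingers": 0, "delta_pos": [0, 0, -0.1], "turn": -5}
    - {"fingers": 0, "delta_pos": [0, 0, -0.2], "turn": -11}
    - {"fingers": 0, "delta_pos": [0, 0, -0.3], "turn": -17}
    - {"fingers": 0, "delta_pos": [0, 0, -0.4], "turn": -23}
    - {"fingers": 0, "delta_pos": [0, 0, -0.5], "turn": -29}
    - {"fingers": 0, "delta_pos": [0, 0, -0.6], "turn": -35}
    - {"fingers": 0, "delta_pos": [0, 0, -0.7], "turn": -41}
    - {"fingers": 0, "delta_pos": [0, 0, -0.8], "turn": -47}
    - {"fingers": 0, "delta_pos": [0, 0, -0.9], "turn": -53}
    - {"fingers": 0, "delta_pos": [0, 0, -1.0], "turn": -59}
    - {"fingers": 0, "delta_pos": [0, 0, -1.1], "turn": -65}
    - {"fingers": 0, "delta_pos": [0, 0, -1.2], "turn": -71}
    - {"fingers": 0, "delta_pos": [0, 0, -1.3], "turn": -77}
    - {"fingers": 0, "delta_pos": [0, 0, -1.4], "turn": -83}
    - {"fingers": 0, "delta_pos": [0, 0, -1.5], "turn": -89}
    - {"fingers": 0, "delta_pos": [0, 0, -1.6], "turn": -95}
    - {"fingers": 0, "delta_pos": [0, 0, -1.7], "turn": -101}
    - {"fingers": 0, "delta_pos": [0, 0, -1.8], "turn": -107}
    - {"fingers": 0, "delta_pos": [0, 0, -1.9], "turn": -110}
    - {"fingers": 0, "delta_pos": [0, 0, -1.9], "turn": -110}

```text
time_s: 21.9
position: [0.4562, 0.2742, 0.0805]
tcp_rot: [[0.944, -0.0, -0.329], [0.329, -0.0, 0.944], [-0.0, -1.0, -0.0]]
force: [-1.4, 0.1, 3.5]
opening: 0.098
```

Run:
```python
from ov import *
s=read_state();print(s['time_s'],s['position'],s['joint_positions'][5],s['force'],s['moment'],s['opening'])
```

```text
21.9 [0.45620213 0.27418237 0.08051872] -0.2516004772211932 [-1.42186212  0.10336662  3.4736539 ] [0.20158738 0.13049458 0.01972408] 0.09788405486364848
```

Emit:
jog_arm:
  steps:
    - {"fingers": 0, "delta_pos": [0, 0, -0.1], "turn": -5}
    - {"fingers": 0, "delta_pos": [0, 0, -0.2], "turn": -10}
    - {"fingers": 0, "delta_pos": [0, 0, -0.3], "turn": -15}
    - {"fingers": 0, "delta_pos": [0, 0, -0.3], "turn": -20}
    - {"fingers": 0, "delta_pos": [0, 0, -0.4], "turn": -24}
    - {"fingers": 0, "delta_pos": [0, 0, -0.5], "turn": -28}
    - {"fingers": 0, "delta_pos": [0, 0, -0.5], "turn": -32}
    - {"fingers": 0, "delta_pos": [0, 0, -0.6], "turn": -36}
    - {"fingers": 0, "delta_pos": [0, 0, -0.6], "turn": -40}
    - {"fingers": 0, "delta_pos": [0, 0, -0.7], "turn": -44}
    - {"fingers": 0, "delta_pos": [0, 0, -0.7], "turn": -48}
    - {"fingers": 0, "delta_pos": [0, 0, -0.7], "turn": -48}
    - {"fingers": 0, "delta_pos": [0, 0, -0.7], "turn": -48}

```text
time_s: 22.98
position: [0.4561, 0.2742, 0.0803]
tcp_rot: [[0.878, -0.0, 0.479], [-0.479, -0.0, 0.878], [0.0, -1.0, -0.0]]
force: [-1.9, 1.3, 8.5]
opening: 0.099
```

Run:
```python
from ov import *
s=read_state();print(s['time_s'],s['position'],s['joint_positions'][5],s['force'],s['moment'],s['opening'])
im=capture('wrist');save('w10',im,(130,80,390,300),3)
```

```text
22.9833 [0.45605247 0.27417558 0.08032768] 47.589019227529896 [-1.86728959  1.33943037  8.48985376] [0.11852047 0.38000059 0.09660811] 0.0988568864990046
```

View pics/w10.png

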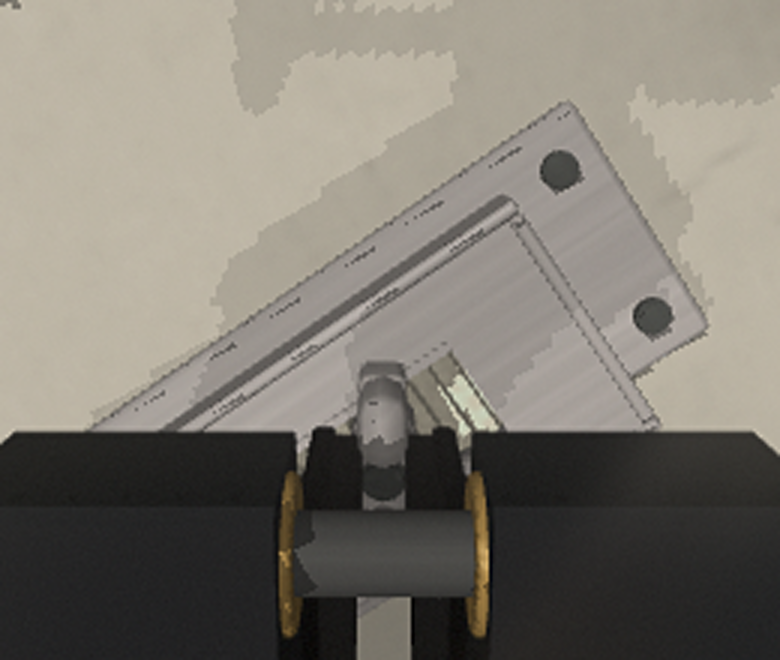

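Emit:
jog_arm:
  steps:
    - {"fingers": 50, "delta_pos": [0, 0, 0], "turn": 0}
    - {"fingers": 50, "delta_pos": [0, 0, 0], "turn": 0}
    - {"fingers": 50, "delta_pos": [0, 0, 0], "turn": 0}
    - {"fingers": 50, "delta_pos": [0, 0, 0], "turn": 0}
    - {"fingers": 50, "delta_pos": [0, 0, 0], "turn": 0}
    - {"fingers": 50, "delta_pos": [0, 0, 20], "turn": 0}
    - {"fingers": 50, "delta_pos": [0, 0, 45], "turn": 0}
    - {"fingers": 50, "delta_pos": [0, 0, 70], "turn": 0}
    - {"fingers": 50, "delta_pos": [0, 0, 95], "turn": 0}
    - {"fingers": 50, "delta_pos": [0, 0, 110], "turn": 0}
    - {"fingers": 50, "delta_pos": [0, 0, 110], "turn": 0}
    - {"fingers": 50, "delta_pos": [0, 0, 110], "turn": 0}
    - {"fingers": 50, "delta_pos": [0, 0, 110], "turn": 0}

```text
time_s: 24.12
position: [0.4555, 0.2739, 0.1886]
tcp_rot: [[0.877, -0.002, 0.481], [-0.481, -0.001, 0.877], [-0.001, -1.0, -0.002]]
force: [-0.1, 0.0, -0.4]
opening: 0.499
```

Run:
```python
from ov import *
s=read_state();print(s['time_s'],s['position'],s['joint_positions'][5],s['force'],s['moment'],s['opening'])
im=capture('wrist');save('w11',im,(130,80,390,300),3);sc=capture('scene');save('s11',sc,(110,140,290,290),4)
```

```text
24.1167 [0.45549385 0.2738614  0.18855204] 47.68757033166479 [-0.14793679  0.04039043 -0.37688058] [-0.0331238  -0.07673255  0.02039097] 0.49948199539898586
```

View pics/w11.png

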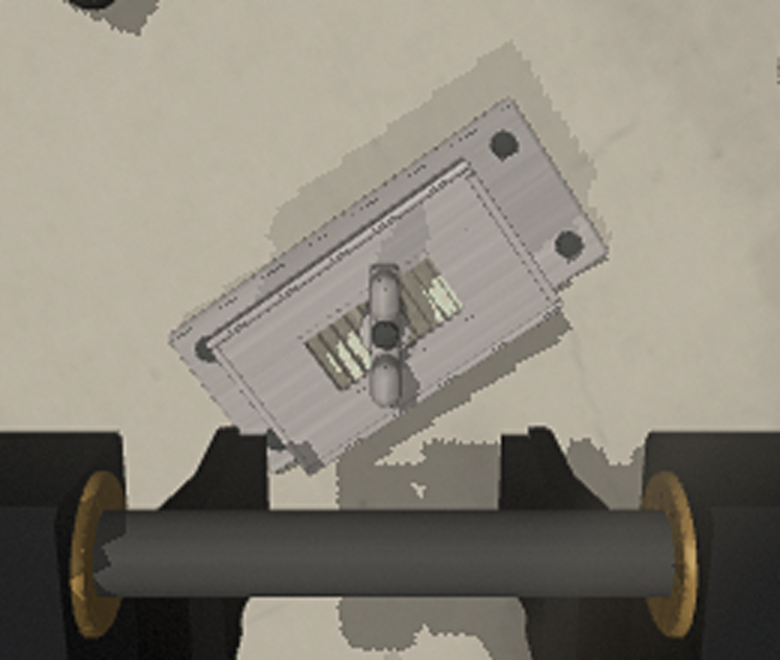

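View pics/s11.png

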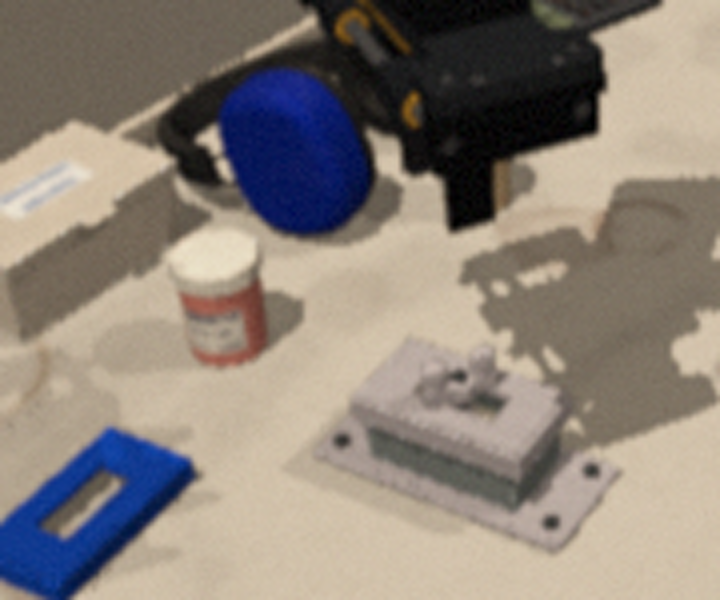

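Run:
```python
from ov import *
capture('top')
for t in('sample_pot_0','cover','housing'):print(t,[(d['confidence'],np.round(d['position'],3)) for d in tip_of(t,'top')])
capture('scene')
for t in('sample_pot_0','cover'):print(t,[(d['confidence'],np.round(d['position'],3)) for d in tip_of(t,'scene')])
print(hand_in())
```

```text
sample_pot_0 [(0.63, array([0.607, 0.074, 0.001])), (0.6, array([ 0.632,  0.27 , -0.002]))]
cover [(0.95, array([ 0.363, -0.162,  0.   ])), (0.69, array([0.586, 0.413, 0.006]))]
housing []
sample_pot_0 [(0.69, array([0.635, 0.267, 0.004])), (0.63, array([ 0.611,  0.073, -0.001]))]
cover [(0.91, array([ 0.589,  0.415, -0.   ])), (0.73, array([ 0.509, -0.189, -0.002])), (0.7, array([0.453, 0.274, 0.038])), (0.69, array([ 0.366, -0.164,  0.002]))]
the job is handed in; nothing more can be done
None
```

I set the grey steel cover over the wing nut onto the rim and turned the nut about 308° clockwise in two grips. I then let go, rose clear and handed the job in at about 24 s. `hand_in` gave no verdict.

**Last checks:**
- **Nut:** In the wrist picture the wings stand about 55° across the slot. That fits a joint value of about 5.3, between snug (5.0) and the hard stop (5.6).
- **Cover:** It looks level on the rim in the scene picture. The network put its origin at 38 mm against the 34 mm expected, about its stated 4 mm error.
- **Pots and look-alikes:** Both pots were found where they started (two cameras), to within a few millimetres. The blue, pink and purple look-alikes were not moved.

**What disagreed or failed:** The first housing estimates differed by about 2 mm in x between the networks and the wrist camera. Two opposite wrist views settled the stud at x ≈ 0.456, so the cover went on about 1.5 mm off centre, within its 2 mm clearance. In the final top picture the housing and the seated cover were not detected. I put this down to the arm covering them but did not check.

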